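# Switch the tube mixer to rolling and start it

### The arm

A 7-joint arm with a two-finger parallel gripper is mounted at the origin on the work surface. World frame = base frame: x ahead of the robot, y to its left, z up, the work surface at z = 0. Lengths are in m, angles in rad, forces in N, time in s.
With the tool pointing down it reaches from about 0.425 to 0.875 m from the base axis. Payload 4.7 kg.
Tool frame: the origin (TCP) lies between the finger pads; the fingertips stand 25 mm ahead of it and the grasp point (between the pads) lies 6 mm ahead of it; z points along the fingers, y is the line along which they close (so a half turn about z gives the same grasp; the last joint's range is limited). The gripper opens to 85 mm and grips with 20 to 120 N. Pads are 22 mm wide; open, the fingers measure 114 mm over their backs; the gripper's body (76 mm by 85 mm) begins 54 mm behind the grasp point. The pads swing forward as they close: fully open they stand 13 mm farther back than shut.
Start: joints at [1.343, 0.321, -0.07, 1.45, 0.023, 1.371, -0.057], TCP at [0.156, -0.631, 0.225] pointing down, gripper open.
Joint ranges: [-2.86, 2.86], [-0.3, 2.09], [-1.38, 1.24], [0.06, 2.45], [-1.56, 4.7], [0.09, 2.05], [-2.69, 2.69]. Speed limits (rad/s): [2.57, 2.57, 3.14, 3.14, 3.14, 3.14, 3.14].

### API

Orientations are given as a rotation vector (axis times angle).
In Python, from rig import telemetry, optics, order, nets gives the robot as it stands.
- The arm moves only by the shell command python3 -m inch 'ROWS' [FORCE]. ROWS is JSON, a list that holds one entry, the list of rows, each a list of 7 numbers: the shift along the tool's x, y, z in m, then the turn, a rotation vector about the tool's x, y, z in rad, then the finger opening in m, from 0 to 0.0854. A call has 1 to 12 rows; each row is the pose to reach, as a shift and turn from the pose commanded when the call began, along the tool's axes at that moment; what a row does not reach only later rows make up. A row lasts 1/8 s, in which the tool goes at most 62.5 mm and 10.7 degrees, less where a joint would pass 70% of its speed; a pose out of reach is approached as far as the arm can. A call with a gripper value outside its range is refused whole. The fingers move at their own pace and stop on an object; FORCE is the grip in N (left out, the last holds). Time passes only in rows, so rows that repeat a pose let the fingers close. It gives the time, the measured TCP pose, the force, the opening and the grip force at its end, in the units of the state.
- telemetry.get_obs(): the state, without advancing time (a new reading comes with each control period).
- optics.get_image(name): name is "side" or "top"; returns the picture (384x512x3 uint8, blue, green, red); there is no depth.
- optics.camera_model(name): a dict with "fov_y" (degrees; the focal length in pixels is half the picture's height over the tangent of half this angle, whatever the lens; pixels are square), "cx", "cy" (the principal point, pixels), "distortion" ([k1, k2, p1, p2, k3] as OpenCV has them; the pictures are not rectified), "R" (3x3) and "t" (3): a world point X has camera coordinates R X + t. Camera axes: x right, y down, z forward; pixel columns grow to the right and rows downward; lengths in m; the calibration is good to about 2 mm. A picture is of the moment at which its call begins. camera_model takes no time and is no camera call.
- order.finish_job(): hands the job in; it is judged then, once.
Trained networks look in the newest picture that a camera, given by its name, has taken for a name from the list of things; names that differ only in an ending like _2 or _b are one class to them, and where a whole thing is asked for, a point or a joint stands for the part that bears it (a point fixed in the world has none). Each returns a list of dicts, best first, with "score" (0 to 1); they miss things now and then, are a little off and sometimes report something else, mostly with a low value. They report only what shows in the picture. A call takes as long as a camera call.
- nets.find_in(query, camera): "uv" ([column, row] in pixels, amid what is visible of it).
- nets.tip_of(query, camera): "uv" ([column, row] in pixels: a listed point, or the origin of a listed thing).
The state is a dict: "clock": time; "joint_pos": joint angles; "joint_velocities": joint speeds; "joint_efforts": joint torques, N m; "eef_pos": TCP position; "tool_rot": TCP orientation; "force": force on the tool from outside, world axes, zero at the start; "ft_torque": the same for the moment, N m; "opening": finger opening in m; "finger_force": force on a finger pad.
Only numpy, scipy, OpenCV 4.12 (cv2) and the standard library are available. Lean on these libraries where they do the work, as an engineer would, in place of code of your own. Each camera call takes 0.05 s, during which the arm holds its last target. There are 200 camera calls.

### The job

Set the blood-tube mixer to rolling: pull its sprung selector knob up, turn it until the pointer is at the raised ring mark and let it drop fully home into the click there, feeling for it, because the click may lie a little to either side of the mark. Never force the knob against its slots and stops: no hard twisting while it is down, no hard pressing, no yanking at the top. Then press the start button fully down and let go of it, leaving the tubes and everything else on the table where they are.

Things in the scene. Friction and masses are not known exactly. Their poses are not given: they have to be found in the camera images.
- selector_grip (a point): Centre of the selector knob's wing grip, on its upright turning axis: a black bar 50 mm long, 14 mm thick, 32 mm high, on a stem, in the half of the mixer nearer the robot. The point is 20 mm above the bar's underside, 12 mm below its top, 40 mm above the mixer's deck when home. Its x axis points along the bar to the pointer, z up; it rises and turns with the knob.
- selector_tip (a point): Tip of the knob's flat black pointer, which lies low under one end of the wing, 48 mm from the turning axis, 7.5 mm above the deck while the knob is home. It rises and turns with the knob.
- dial (a joint): Turn of the knob, rad, positive anticlockwise from above; about 0 at the start (parked), stops at -1.4 and 1.4. Marks at +1.0 and -1.0. Each mark's click is centred within 0.22 rad to either side of it (unseen; both are shifted alike), with about 0.03 rad of play each way. The parked slot has 0.01 to 0.49 rad of play each way, then a solid wall. Between the slots is a flat.
- selector (a joint): How far the knob is pulled up, m: 0 home in a slot, about 0.006 to 0.008 with its hidden index pin resting on the flat between slots, 0.014 at the upper stop. It turns freely from 0.009 to 0.013. A spring pulls it down with 8 N when home, 12 N at 12 mm. The pin must not bear over 40 N on wall, flat or stop (2 Nm of twist when down).
- mark_ring_top (a point): Centre of the top of the mark for rolling: a grey disc, 32 mm diameter, 2 mm thick, with a raised black ring on it (5 mm high in all), fixed on the deck 70 mm from the knob's axis in one of the two marked directions (which one changes).
- mark_bar_top (a point): Centre of the top of the mark for rocking: the same grey disc with one raised straight black bar across it, at the other marked direction. Not wanted now.
- start_top (a point): Centre of the top of the start button, a round black button of 26 mm diameter in a grey collar, on the mixer's deck beside the knob, about 130 mm from the knob's axis; its top is 22 mm above the deck, 10 mm above its collar. Pressed straight down.
- start (a joint): How far the start button is pressed, m: 0 up, 0.006 fully down (5 N); it springs back.
- mixer: White tube mixer, 260 x 280 mm, fixed; origin on the table under its centre, x towards its rollers (away from the robot), z up. Its flat deck is 75 mm above the table; within 75 mm of the knob's axis nothing else on the deck is over 10 mm tall. Four black rollers (tops 92 mm above the table) lie along y in its far half with two tubes on them.
- tube_a: Capped blood tube, 15 mm diameter, 100 mm long, lying loose between the rollers nearer to the knob; origin at its centre, y along it. Its top is about 101 mm above the table. Leave alone.
- tube_b: A second such tube between the farther rollers. Leave alone.
- rack: Wire tube rack with tubes, 90 x 180 x 107 mm, beside the mixer on the left; origin under its centre. Leave alone.
- pump_bottle: Hand sanitiser pump bottle, 68 mm diameter, 187 mm high, standing on the right; origin under its centre. Leave alone.
- jar: Specimen jar, 60 mm diameter, 70 mm high, standing on the right; origin under its centre. Leave alone.
- tape: Roll of paper tape lying flat on the left, 72 mm diameter, 25 mm high; origin under its centre. Leave alone.
- swab_box: Small carton 90 x 130 x 60 mm on the left; origin under its centre. Leave alone.
- vial_can: Small can 52 mm diameter, 90 mm high, on the right; origin under its centre. Leave alone.

How it is judged:
On the way, in this order (a step that is already met when the one before it is completed fails the run):
1. the knob is pulled up out of its parked slot (value of joint selector above 0.008 m), for 0.1 s.
2. the knob is fully home in the click at the raised ring mark (value of joint selector below 0.002 m and horizontal distance between selector_tip and mark_ring_top below 0.032 m), for 0.2 s.
3. the start button is pressed fully down (value of joint start above 0.005 m), for 0.05 s.
At the end, for the whole second after the job is handed in: The knob is fully home (less than 2 mm up) with its pointer tip within 32 mm of the centre of the raised ring mark (it lies 22 to 27 mm from it when in the click there), at rest, and the start button has been pressed more than 5 of its 6 mm after that and has sprung back up (all of step 2 and value of joint start below 0.001 m and velocity of joint dial between -0.05 and 0.05 rad/s); the robot touches nothing.
It fails at once if the knob is forced: its index pin bears more than 40 N against a slot wall, the flat or the upper stop (contact force between selector_c0 and anything else above 40 N).
It fails at once if the start button is pressed while the knob is not home at the ring mark (value of joint start above 0.003 m and (value of joint selector above 0.003 m or horizontal distance between selector_tip and mark_ring_top above 0.032 m)).
It fails at once if a tube on the mixer is shifted by more than 15 mm (distance of any of tube_a, tube_b from where it was at the start of the episode above 0.015 m).
It fails at once if something else on the table is shifted by more than 30 mm (distance of any of rack, pump_bottle, jar, tape, swab_box, vial_can from where it was at the start of the episode above 0.03 m).
It also fails if it takes over 64 s, if anything falls off the work surface, if the arm or the gripper's body presses on something with over 40 N, if the wrist force passes 120 N, or if a joint passes its speed limit or range.

## Working session

There is one attempt and no reset: what is moved stays moved. The work goes in short steps, Python scripts to look and compute and a shell command to move; the robot and the scene stay as the last step left them, time stands still between calls to the robot, and variables do not carry over. Pictures are saved under pics/ and viewed, at most 12 in all, crops included, and the job is handed in when it is done.

```bash
ls; mkdir -p pics
cat > h.py <<'E'
import numpy as np, cv2
from scipy.spatial.transform import Rotation as Ro
from rig import telemetry, optics, order, nets
def cam(n):
    m=optics.camera_model(n); f=192/np.tan(np.radians(m["fov_y"])/2)
    return np.array([[f,0,m["cx"]],[0,f,m["cy"]],[0,0,1]]),np.array(m["distortion"]),np.array(m["R"]),np.array(m["t"])
def ray(n,uv):
    K,d,R,t=cam(n); p=cv2.undistortPoints(np.array([[uv]],float),K,d)[0,0]
    return -R.T@t, R.T@np.array([p[0],p[1],1])
def atz(n,uv,z):
    o,v=ray(n,uv); return o+v*(z-o[2])/v[2]
def tri(u1,u2):
    (o1,a),(o2,b)=ray("top",u1),ray("side",u2)
    s=np.linalg.lstsq(np.c_[a,-b],o2-o1,rcond=None)[0]
    p,q=o1+a*s[0],o2+b*s[1]; return (p+q)/2,np.linalg.norm(p-q)
def proj(n,X):
    K,d,R,t=cam(n); return cv2.projectPoints(np.array(X,float).reshape(-1,1,3),cv2.Rodrigues(R)[0],t,K,d)[0][:,0]
E
python3 - <<'E'
from h import *
np.set_printoptions(precision=3,suppress=True)
for n in("top","side"):
    cv2.imwrite(f"pics/{n}0.png",optics.get_image(n)); print(n,optics.camera_model(n))
H=dict(selector_grip=.115,selector_tip=.0825,mark_ring_top=.08,mark_bar_top=.08,start_top=.097,mixer=0,tube_a=.0935)
for q,z in H.items():
    r={n:nets.tip_of(q,n)[:2] for n in("top","side")}
    for n in r:
        for c in r[n]: print(q,n,np.round(c["uv"],1),round(c["score"],2),atz(n,c["uv"],z))
    if r["top"] and r["side"]: print("  tri",tri(r["top"][0]["uv"],r["side"][0]["uv"]))
s=telemetry.get_obs();print(s)
E
```

```text
pics
top {'fov_y': 53.09610830135576, 'cx': 256.3885025930084, 'cy': 200.35734239480044, 'distortion': array([0.041, 0.   , 0.   , 0.   , 0.   ]), 'R': array([[-0.008, -1.   , -0.004],
       [-0.987,  0.008, -0.161],
       [ 0.161,  0.003, -0.987]]), 't': array([0.04 , 0.572, 1.059])}
side {'fov_y': 45.276458788176505, 'cx': 256.39029743939625, 'cy': 181.82942982947606, 'distortion': array([-0.072,  0.   ,  0.   ,  0.   ,  0.   ]), 'R': array([[ 0.988, -0.153, -0.007],
       [-0.082, -0.485, -0.871],
       [ 0.13 ,  0.861, -0.492]]), 't': array([-0.56 ,  0.16 ,  1.314])}
selector_grip top [243.9 209.7] 0.5 [0.536 0.069 0.115]
selector_grip side [244.3 173.9] 0.49 [0.543 0.081 0.115]
  tri (array([0.538, 0.068, 0.122]), np.float64(0.0059836439285767375))
selector_tip top [247.6 196.5] 0.65 [0.578 0.059 0.083]
selector_tip side [265.8 217.2] 0.66 [ 0.575 -0.114  0.083]
selector_tip side [257.5 185.9] 0.6 [0.58  0.058 0.083]
  tri (array([ 0.602,  0.062, -0.038]), np.float64(0.007599626029614597))
mark_ring_top top [267.7 203.9] 0.5 [0.557 0.004 0.08 ]
mark_ring_top side [253.5 197.
[... 877 characters left out ...]
54.3] 0.51 [0.696 0.047 0.093]
tube_a side [278.3 184.8] 0.66 [0.639 0.036 0.094]
tube_a side [295.6 182.6] 0.52 [0.694 0.04  0.094]
  tri (array([0.633, 0.033, 0.094]), np.float64(0.012156781565130446))
{'clock': 0.8, 'joint_pos': array([ 1.343,  0.321, -0.07 ,  1.45 ,  0.023,  1.371, -0.057]), 'joint_velocities': array([-0.001,  0.001,  0.   ,  0.   ,  0.001, -0.   , -0.002]), 'joint_efforts': array([ -0.001, -49.333,  -0.382, -31.456,   0.013,   0.001,  -0.   ]), 'eef_pos': array([ 0.156, -0.631,  0.225]), 'tool_rot': array([ 3.119,  0.379, -0.   ]), 'force': array([ 0.307, -0.476,  0.035]), 'ft_torque': array([ 0.009, -0.006, -0.018]), 'finger_force': 0.0, 'opening': 0.08553282283188579}
```

Run:
```python
import cv2
a=cv2.imread("pics/top0.png")[130:260,180:340];b=cv2.imread("pics/side0.png")[120:260,180:350]
cv2.imwrite("pics/c1.png",cv2.resize(a,None,fx=4.6,fy=4.6,interpolation=2))
cv2.imwrite("pics/c2.png",cv2.resize(b,None,fx=4.2,fy=4.2,interpolation=2))
```

```text
(no output)
```

View pics/c1.png

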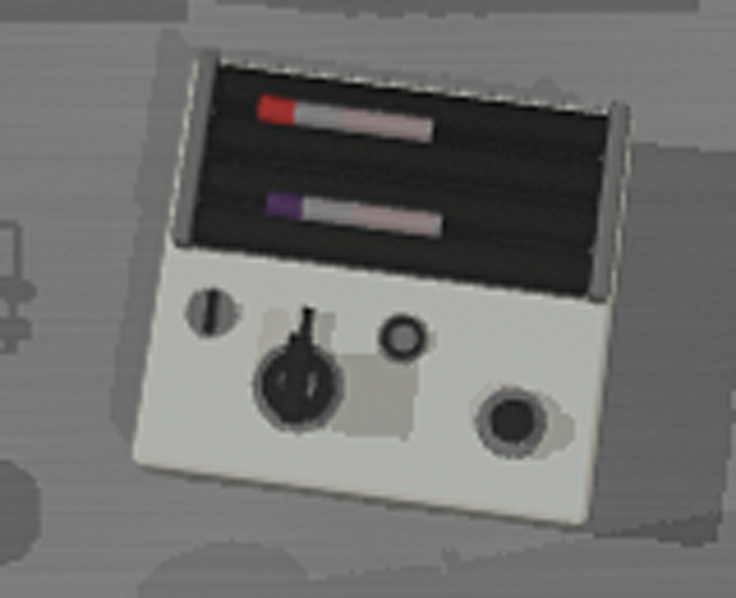

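View pics/c2.png

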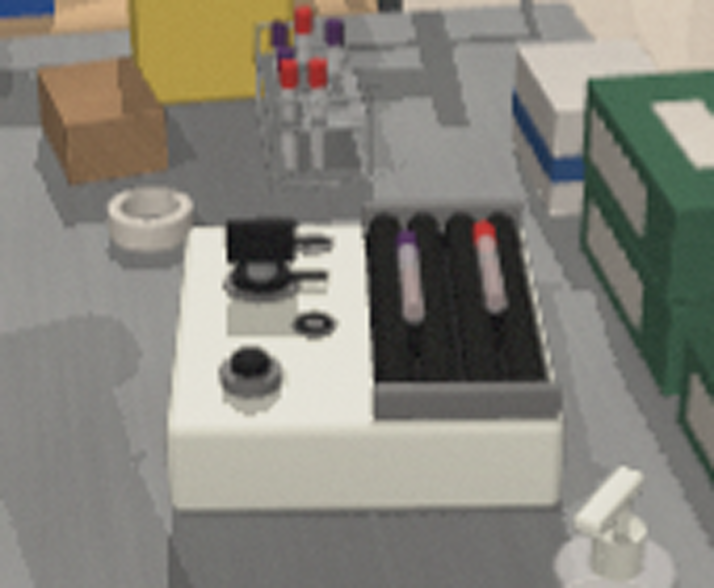

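View pics/top0.png

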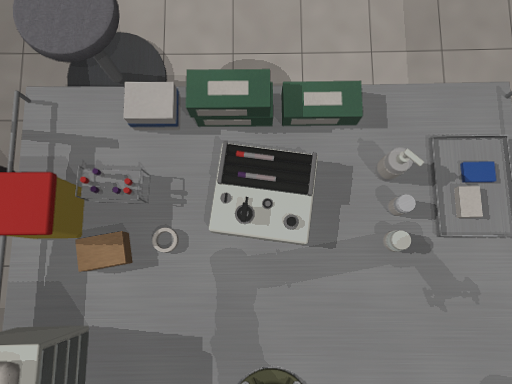

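Top view: the knob is at about (245,213), the ring mark at (267.6,203.5) on the right (negative dial), the bar mark at (226,198) and the button at (291.5,221.5). The mixer is yawed slightly clockwise.

Run:
```python
from h import *
np.set_printoptions(precision=4,suppress=True)
T=lambda x,y:(180+(x+.5)/4.6-.5,130+(y+.5)/4.6-.5)
S=lambda x,y:(180+(x+.5)/4.2-.5,120+(y+.5)/4.2-.5)
ring=atz("top",T(403,338),.078);bar=atz("top",T(211,312),.078)
print("ring",ring,atz("side",S(315,323),.078),"bar",bar,atz("side",S(314,243),.078),np.linalg.norm(ring-bar))
m=(ring+bar)/2;d=(bar-ring)[:2];d/=np.linalg.norm(d);f=np.array([d[1],-d[0]])
ax=m[:2]-f*.07*np.cos(1);print("axis",ax,"yaw",np.arctan2(f[1],f[0]))
tip=atz("top",T(308,310),.0825);print("tip",tip,atz("side",S(327,275),.0825),np.arctan2(*(tip[:2]-ax)[::-1]))
b=atz("top",T(513,421),.097);print("start",b,atz("side",S(250,362),.097),tri(T(513,421),S(250,362)),np.linalg.norm(b[:2]-ax))
e1,e2=atz("top",T(135,462),.075),atz("top",T(585,522),.075);e=e1-e2;print("edge",e,np.linalg.norm(e),np.arctan2(-e[0],e[1]))
print("wing top disc",atz("top",T(298,386),.076), "grip proj",[( (p+.5-o)*k) for n,o,k in(("top",np.array([180,130]),4.6),("side",np.array([180,120]),4.2)) for p in proj(n,[[*ax,.127]])])
o=telemetry.get_obs();print(Ro.from_rotvec(o["tool_rot"]).as_matrix())
```

```text
ring [0.5594 0.0048 0.078 ] [0.5628 0.0056 0.078 ] bar [0.5764 0.1213 0.078 ] [0.5794 0.1202 0.078 ] 0.11776691704672503
axis [0.5305 0.0685] yaw -0.14475255589814642
tip [0.5764 0.0622 0.0825] [0.5803 0.0631 0.0825] -0.13644597248440288
start [ 0.5063 -0.059   0.097 ] [ 0.5085 -0.0672  0.097 ] (array([ 0.5081, -0.0595,  0.092 ]), np.float64(0.002481049657624046)) 0.12984450854855875
edge [0.038  0.2693 0.    ] 0.2719700631948023 -0.14026599618464156
wing top disc [0.5309 0.0686 0.076 ] grip proj [array([295.6092, 375.9383]), array([256.9579, 223.452 ])]
[[ 0.9709  0.2394 -0.    ]
 [ 0.2394 -0.9709 -0.0001]
 [-0.0001  0.0001 -1.    ]]
```

```bash
python3 -m inch '[[[0.35,-0.275,-0.03,0,0,-1.0,0.05],[0.35,-0.275,-0.03,0,0,-1.0,0.05],[0.35,-0.275,-0.03,0,0,-1.0,0.05],[0.35,-0.275,-0.03,0,0,-1.0,0.05],[0.35,-0.275,-0.03,0,0,-1.3,0.05],[0.35,-0.275,-0.03,0,0,-1.3,0.05],[0.35,-0.275,-0.03,0,0,-1.3,0.05],[0.532,-0.589,-0.03,0,0,-2.76,0.05],[0.532,-0.589,-0.03,0,0,-2.76,0.05],[0.532,-0.589,-0.03,0,0,-2.76,0.05],[0.532,-0.589,-0.03,0,0,-2.76,0.05],[0.532,-0.589,-0.03,0,0,-2.76,0.05]]]' 20
cat >> h.py <<'E'
def goal(p,yaw):
    o=telemetry.get_obs();R=Ro.from_rotvec(o["tool_rot"])
    q=Ro.from_matrix(np.c_[[np.cos(yaw),np.sin(yaw),0],[np.sin(yaw),-np.cos(yaw),0],[0,0,-1]])
    print("clock",o["clock"],"pos",o["eef_pos"].round(4),"yaw",np.arctan2(*R.as_matrix()[[1,0],0]).round(4))
    print("shift",R.inv().apply(np.array(p)-o["eef_pos"]).round(4),"turn",(R.inv()*q).as_rotvec().round(4))
    print("F",o["force"].round(2),"T",o["ft_torque"].round(3),"ff",round(o["finger_force"],1),"open",round(o["opening"],4),"j",o["joint_pos"].round(2))
E
python3 -c "
from h import *
goal([.532,.068,.255],np.pi-.142)"
```

```text
clock: 2.3
eef_pos: [0.5147, 0.014, 0.2553]
tool_rot: [1.012, 2.972, -0.001]
force: [1.0, -0.9, -0.5]
opening: 0.0498
finger_force: 0.0
clock 2.3 pos [0.5147 0.014  0.2553] yaw 2.485
shift [0.0193 0.0534 0.0003] turn [-5.000e-04  1.700e-03 -5.146e-01]
F [ 0.97 -0.89 -0.48] T [-0.034 -0.033  0.074] ff 0.0 open 0.0498 j [ 0.69  0.06 -0.79  1.71  0.04  1.38  0.8 ]
```

```bash
python3 -m inch '[[[0.019,0.053,0,0,0,-0.515,0.04],[0.019,0.053,0,0,0,-0.515,0.04],[0.019,0.053,0,0,0,-0.515,0.04],[0.019,0.053,0.06,0,0,-0.515,0.04],[0.019,0.053,0.06,0,0,-0.515,0.04],[0.019,0.053,0.06,0,0,-0.515,0.04]]]' 20
python3 -c "
from h import *
goal([.532,.068,.125],np.pi-.142)
for n in('top','side'): cv2.imwrite('pics/%s1.png'%n,optics.get_image(n))
im=cv2.imread('pics/side1.png')[100:240,170:340];im2=cv2.imread('pics/top1.png')[130:270,180:350]
cv2.imwrite('pics/c3.png',cv2.resize(np.vstack([im,im2]),None,fx=2.1,fy=2.1,interpolation=2))"
```

```text
clock: 3.05
eef_pos: [0.5327, 0.0659, 0.1964]
tool_rot: [0.231, 3.131, 0.001]
force: [0.1, -0.3, -0.0]
opening: 0.0397
finger_force: 0.0
clock 3.05 pos [0.5327 0.0659 0.1964] yaw 2.9942
shift [0.0011 0.002  0.0714] turn [ 0.0004  0.0017 -0.0054]
F [ 0.09 -0.28 -0.02] T [ 0.039 -0.01   0.031] ff 0.0 open 0.0397 j [ 0.62  0.17 -0.87  1.75  0.14  1.28  1.14]
```

View pics/c3.png

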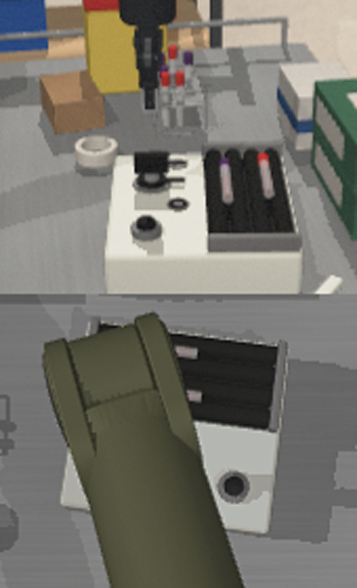

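The side crop shows the closed-in fingers straight above the knob wing; the arm hides the knob in the top view. Descending and gripping.

```bash
python3 -m inch '[[[0.001,0.002,0.04,0,0,-0.005,0.04],[0.001,0.002,0.055,0,0,-0.005,0.04],[0.001,0.002,0.0715,0,0,-0.005,0.04],[0.001,0.002,0.0715,0,0,-0.005,0.04],[0.001,0.002,0.0715,0,0,-0.005,0.025],[0.001,0.002,0.0715,0,0,-0.005,0.019]]]' 20
python3 -c "
from h import *
goal([.532,.068,.125],np.pi-.142)"
```

```text
clock: 3.9
eef_pos: [0.5319, 0.0679, 0.1242]
tool_rot: [0.223, 3.132, 0.0]
force: [-0.7, 0.6, 0.6]
opening: 0.0188
finger_force: 0.0
clock 3.9 pos [0.5319 0.0679 0.1242] yaw 2.9993
shift [-0.0001  0.0001 -0.0008] turn [ 0.0001  0.0015 -0.0003]
F [-0.66  0.61  0.64] T [ 0.011 -0.014 -0.046] ff 0.0 open 0.0188 j [ 0.59  0.25 -0.86  1.84  0.21  1.15  1.09]
```

Opening 18.8 mm around the 14 mm bar with no contact, so the centring is good to about 2 mm. Closing gently.

```bash
python3 -m inch '[[[0,0,0,0,0,0,0.014],[0,0,0,0,0,0,0.01],[0,0,0,0,0,0,0.005],[0,0,0,0,0,0,0.0],[0,0,0,0,0,0,0.0]]]' 30
python3 -c "
from h import *
goal([.532,.068,.125],np.pi-.142)"
```

```text
clock: 4.53
eef_pos: [0.5312, 0.0678, 0.1233]
tool_rot: [-0.223, -3.134, 0.0]
force: [0.5, -0.4, 0.6]
opening: 0.0002
finger_force: 0.0
clock 4.525 pos [0.5312 0.0678 0.1233] yaw 2.9993
shift [-0.0008  0.0003 -0.0017] turn [-0.0001 -0.     -0.0003]
F [ 0.46 -0.38  0.62] T [ 0.005 -0.061 -0.011] ff 0.0 open 0.0002 j [ 0.59  0.25 -0.86  1.84  0.21  1.15  1.09]
```

The fingers shut on nothing, so I'll look.

```bash
python3 -c "
from h import *
im=optics.get_image('side');cv2.imwrite('pics/side2.png',im);cv2.imwrite('pics/c4.png',cv2.resize(im[130:240,190:330],None,fx=5.4,fy=5.4,interpolation=2))
o=telemetry.get_obs();R=Ro.from_rotvec(o['tool_rot'])
print(o['eef_pos'],(proj('side',[o['eef_pos']+R.apply([0,0,.025]),[.532,.068,.127],[.532,.068,.095]])+.5-[190,130])*5.4)"
```

```text
[0.5311382  0.06779644 0.12325532] [[278.87131146 278.99334052]
 [279.15659661 233.5314541 ]
 [280.49134896 283.74691146]]
```

View pics/c4.png

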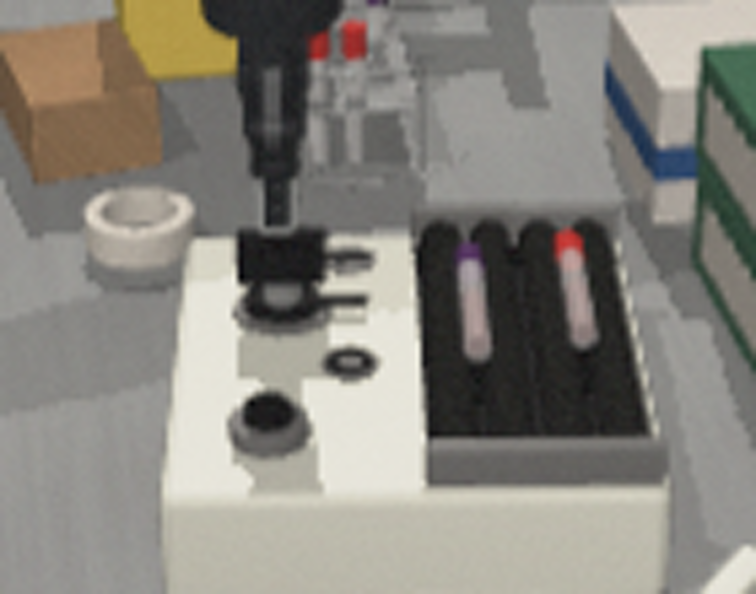

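The wing is still at rows 230–282 of the crop with the finger ending at row ~228. Checking the gripper's true place in the pictures against the state.

```bash
python3 -c "
from h import *
P=np.array([.5327,.0659,.1964]);R=Ro.from_rotvec([.231,3.131,.001])
print('c3 tip pred near/mid finger',(proj('side',[P+R.apply([0,s,.02]) for s in(-.02,0,.02)])+.5-[170,100])*2.1)
a=cv2.imread('pics/side2.png')[135:195,222:265];b=cv2.imread('pics/side1.png')[90:170,215:270]
b=cv2.resize(b,None,fx=6,fy=6,interpolation=2);a=cv2.resize(a,None,fx=8,fy=8,interpolation=2)
a=cv2.convertScaleAbs(a,alpha=2.2,beta=15);b=cv2.convertScaleAbs(b,alpha=2.2,beta=15)
cv2.imwrite('pics/c5.png',np.hstack([a,b]));print(a.shape)
print('a',(proj('side',[[.531,.068,z] for z in(.098,.123,.127,.15)])+.5-[222,135])*8)"
```

```text
c3 tip pred near/mid finger [[150.12919546 129.8881434 ]
 [150.4516381  123.40622477]
 [150.76606029 117.08989306]]
(480, 344, 3)
a [[156.73568396 373.67794633]
 [155.16784824 315.57592341]
 [154.91482639 306.1839241 ]
 [153.44823118 251.66047373]]
```

View pics/c5.png

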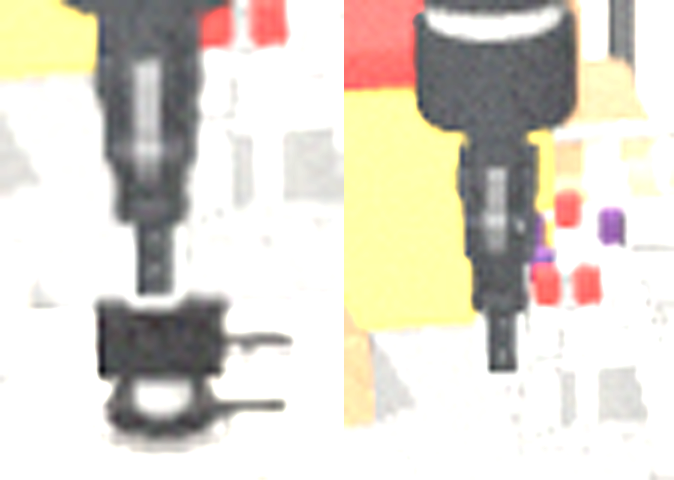

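The state puts the fingertips at z≈0.098. In the picture they end just above the wing top, at about z 0.125, and a light gap is visible between the two. The fingers are therefore about 27 mm higher than the state implies, and they closed above the wing. I'll back up, open, and go 12 mm lower while checking the force.

```bash
python3 -m inch '[[[0,0,-0.03,0,0,0,0.0],[0,0,-0.03,0,0,0,0.04],[0,0,-0.03,0,0,0,0.04],[0,0,-0.03,0,0,0,0.04],[0,0,-0.01,0,0,0,0.04],[0,0,0.0,0,0,0,0.04],[0,0,0.006,0,0,0,0.04],[0,0,0.01,0,0,0,0.04],[0,0,0.01,0,0,0,0.04]]]'
python3 -c "
from h import *
goal([.532,.068,.113],np.pi-.142)
im=optics.get_image('side');cv2.imwrite('pics/side3.png',im)
a=cv2.resize(im[130:200,205:285],None,fx=7,fy=7,interpolation=2)
cv2.imwrite('pics/c6.png',cv2.convertScaleAbs(a,alpha=2.2,beta=15))"
```

```text
clock: 5.7
eef_pos: [0.5311, 0.0678, 0.1131]
tool_rot: [-0.223, -3.133, -0.0]
force: [-0.5, 0.5, -0.2]
opening: 0.0402
finger_force: 0.0
clock 5.7 pos [0.5311 0.0678 0.1131] yaw 2.9994
shift [-0.0008  0.0003  0.0001] turn [ 0.     -0.0003 -0.0002]
F [-0.54  0.51 -0.18] T [-0.022 -0.028 -0.009] ff 0.0 open 0.0402 j [ 0.59  0.26 -0.86  1.85  0.22  1.13  1.08]
```

View pics/c6.png

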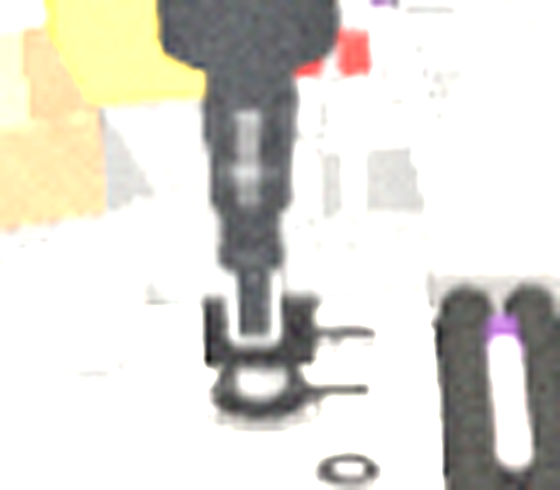

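The near finger is now in front of the wing. Its light pad ends at row ~348 of the crop, with the wing at rows 298–362, so the tips sit at about z 0.115 and straddle the wing. I'll go about 10 mm deeper with a force check, then close gently.

```bash
python3 -m inch '[[[0,0,0.003,0,0,0,0.04],[0,0,0.006,0,0,0,0.04],[0,0,0.009,0,0,0,0.04],[0,0,0.009,0,0,0,0.03]]]'
python3 -m inch '[[[0,0,0,0,0,0,0.02],[0,0,0,0,0,0,0.01],[0,0,0,0,0,0,0.008],[0,0,0,0,0,0,0.004],[0,0,0,0,0,0,0.004]]]' 30
python3 -c "
from h import *
goal([.532,.068,.113],np.pi-.142)"
```

```text
clock: 6.25
eef_pos: [0.5309, 0.0677, 0.104]
tool_rot: [-0.223, -3.133, 0.0]
force: [-0.2, 0.7, 0.2]
opening: 0.0302
finger_force: 0.0
clock: 6.88
eef_pos: [0.5313, 0.0684, 0.1045]
tool_rot: [0.223, 3.133, 0.001]
force: [-0.5, 2.5, 2.5]
opening: 0.0132
finger_force: 32.5
clock 6.875 pos [0.5313 0.0684 0.1045] yaw 2.9997
shift [-0.0007 -0.0003 -0.0085] turn [0.0007 0.0004 0.0001]
F [-0.5   2.45  2.53] T [ 0.652  0.017 -0.077] ff 32.5 open 0.0132 j [ 0.58  0.27 -0.85  1.86  0.23  1.11  1.07]
```

Gripped at 13.2 mm with 32 N. Lifting 11 mm.

```bash
python3 -m inch '[[[0,0,0,0,0,0,0.004],[0,0,-0.002,0,0,0,0.004],[0,0,-0.004,0,0,0,0.004],[0,0,-0.006,0,0,0,0.004],[0,0,-0.008,0,0,0,0.004],[0,0,-0.01,0,0,0,0.004],[0,0,-0.011,0,0,0,0.004],[0,0,-0.011,0,0,0,0.004]]]' 45
python3 -c "
from h import *
goal([.532,.068,.113],np.pi-.142)
im=optics.get_image('side');cv2.imwrite('pics/side4.png',im)
print(nets.tip_of('selector_tip','side')[:3],proj('side',[[.5795,.061,.0825],[.5795,.061,.0935]]))"
```

```text
clock: 7.88
eef_pos: [0.5311, 0.0683, 0.1136]
tool_rot: [0.223, 3.134, 0.003]
force: [5.8, 4.7, -11.5]
opening: 0.0126
finger_force: 47.3
clock 7.875 pos [0.5311 0.0683 0.1136] yaw 2.9996
shift [-0.0009 -0.0002  0.0006] turn [ 0.0018 -0.0001  0.0001]
F [  5.75   4.73 -11.5 ] T [ 1.088 -1.239 -0.065] ff 47.3 open 0.0126 j [ 0.59  0.26 -0.86  1.85  0.22  1.13  1.08]
[{'uv': [257.0, 183.4], 'score': 0.62}, {'uv': [254.5, 174.3], 'score': 0.25}] [[257.31665996 185.46322085]
 [257.29409129 182.31764866]]
```

```bash
python3 -m inch '[[[0,0,-0.0015,0,0,0,0.004],[0,0,-0.0015,0,0,0.1,0.004],[0,0,-0.0015,0,0,0.2,0.004]]]'
python3 -c "
from h import *
goal([.532,.068,.113],np.pi-.142)"
python3 -m inch '[[[0,0,0,0,0,0.1,0.004],[0,0,0,0,0,0.2,0.004],[0,0,0,0,0,0.3,0.004],[0,0,0,0,0,0.4,0.004],[0,0,0,0,0,0.5,0.004],[0,0,0,0,0,0.58,0.004],[0,0,0,0,0,0.58,0.004]]]'
python3 -c "
from h import *
goal([.532,.068,.113],np.pi-.142-1)
im=optics.get_image('side');cv2.imwrite('pics/side5.png',im)
print(nets.tip_of('selector_tip','side')[:3])
t=-.142-.78;print(proj('side',[[.532+.048*np.cos(t),.068+.048*np.sin(t),.0935]]))"
```

```text
clock: 8.35
eef_pos: [0.5311, 0.0685, 0.115]
tool_rot: [-0.539, -3.095, -0.003]
force: [4.9, 4.6, -11.9]
opening: 0.0124
finger_force: 47.3
clock 8.35 pos [0.5311 0.0685 0.115 ] yaw 2.7968
shift [-0.001  -0.0002  0.002 ] turn [ 0.0021 -0.0004 -0.2027]
F [  4.87   4.57 -11.88] T [ 1.172 -1.311  0.077] ff 47.3 open 0.0124 j [ 0.56  0.25 -0.83  1.85  0.2   1.13  0.89]
clock: 9.22
eef_pos: [0.5314, 0.0691, 0.1151]
tool_rot: [-1.397, -2.813, -0.005]
force: [6.4, 6.4, -12.0]
opening: 0.0129
finger_force: 47.3
clock 9.225 pos [0.5314 0.0691 0.1151] yaw 2.2195
shift [-0.0013 -0.0002  0.0021] turn [ 0.0022 -0.002   0.2199]
F [  6.38   6.42 -12.01] T [ 1.307 -1.367 -0.025] ff 47.3 open 0.0129 j [ 0.49  0.23 -0.75  1.85  0.17  1.12  0.33]
[{'uv': [255.8, 188.9], 'score': 0.53}]
[[252.7685788  187.94451565]]
```

Turned freely to about -0.78. Now probe downward at successive angles.

```bash
python3 -m inch '[[[0,0,0.002,0,0,0,0.004],[0,0,0.0035,0,0,0,0.004],[0,0,0.0035,0,0,0,0.004]]]'
python3 -m inch '[[[0,0,0.001,0,0,0,0.004],[0,0,0.001,0,0,0,0.004]]]'
python3 -m inch '[[[0,0,0.001,0,0,0,0.004],[0,0,0.001,0,0,0,0.004]]]'
```

```text
clock: 9.7
eef_pos: [0.5315, 0.0693, 0.1126]
tool_rot: [-1.396, -2.814, -0.004]
force: [3.8, 5.8, -5.5]
opening: 0.0127
finger_force: 48.1
clock: 9.95
eef_pos: [0.5314, 0.0694, 0.1124]
tool_rot: [-1.396, -2.814, -0.004]
force: [0.9, 5.5, -0.5]
opening: 0.0126
finger_force: 48.9
clock: 10.2
eef_pos: [0.5315, 0.0696, 0.1122]
tool_rot: [1.396, 2.814, 0.003]
force: [-1.1, 6.4, 4.8]
opening: 0.013
finger_force: 49.6
```

On the flat, the force rises about 5 N per mm once the pin lands. Scanning.

```bash
for i in 1; do
python3 -m inch '[[[0,0,-0.004,0,0,0,0.004],[0,0,-0.005,0,0,0.05,0.004],[0,0,-0.002,0,0,0.05,0.004],[0,0,0,0,0,0.05,0.004],[0,0,0,0,0,0.05,0.004]]]'
python3 -m inch '[[[0,0,-0.004,0,0,0,0.004],[0,0,-0.005,0,0,0.05,0.004],[0,0,-0.002,0,0,0.05,0.004],[0,0,0,0,0,0.05,0.004],[0,0,0,0,0,0.05,0.004]]]'
python3 -m inch '[[[0,0,-0.004,0,0,0,0.004],[0,0,-0.005,0,0,0.05,0.004],[0,0,-0.002,0,0,0.05,0.004],[0,0,0,0,0,0.05,0.004],[0,0,0,0,0,0.05,0.004]]]'
done | grep -E "eef|^force"
```

```text
eef_pos: [0.5315, 0.0696, 0.1121]
force: [-0.8, 6.0, 4.7]
eef_pos: [0.5316, 0.0697, 0.1121]
force: [-0.6, 5.5, 5.1]
eef_pos: [0.5316, 0.0698, 0.1122]
force: [-0.1, 6.1, 3.7]
```

```bash
for i in 1; do
python3 -m inch '[[[0,0,-0.004,0,0,0,0.004],[0,0,-0.005,0,0,0.04,0.004],[0,0,-0.002,0,0,0.04,0.004],[0,0,0,0,0,0.04,0.004],[0,0,0,0,0,0.04,0.004]]]'
python3 -m inch '[[[0,0,-0.004,0,0,0,0.004],[0,0,-0.005,0,0,0.04,0.004],[0,0,-0.002,0,0,0.04,0.004],[0,0,0,0,0,0.04,0.004],[0,0,0,0,0,0.04,0.004]]]'
python3 -m inch '[[[0,0,-0.004,0,0,0,0.004],[0,0,-0.005,0,0,0.04,0.004],[0,0,-0.002,0,0,0.04,0.004],[0,0,0,0,0,0.04,0.004],[0,0,0,0,0,0.04,0.004]]]'
python3 -m inch '[[[0,0,-0.004,0,0,0,0.004],[0,0,-0.005,0,0,0.04,0.004],[0,0,-0.002,0,0,0.04,0.004],[0,0,0,0,0,0.04,0.004],[0,0,0,0,0,0.04,0.004]]]'
done | grep -E "eef|rot|^force"
```

```text
eef_pos: [0.5317, 0.0698, 0.1122]
tool_rot: [1.656, 2.669, 0.004]
force: [0.2, 5.1, 4.0]
eef_pos: [0.5317, 0.0698, 0.1122]
tool_rot: [1.709, 2.636, 0.004]
force: [0.5, 6.3, 4.1]
eef_pos: [0.5318, 0.0698, 0.1122]
tool_rot: [1.762, 2.601, 0.004]
force: [-0.4, 6.4, 3.5]
eef_pos: [0.5319, 0.0698, 0.1122]
tool_rot: [1.813, 2.565, 0.004]
force: [0.5, 5.4, 3.6]
```

```bash
for i in 1; do
python3 -m inch '[[[0,0,-0.004,0,0,0,0.004],[0,0,-0.005,0,0,0.04,0.004],[0,0,-0.002,0,0,0.04,0.004],[0,0,0,0,0,0.04,0.004],[0,0,0,0,0,0.04,0.004]]]'
python3 -m inch '[[[0,0,-0.004,0,0,0,0.004],[0,0,-0.005,0,0,0.04,0.004],[0,0,-0.002,0,0,0.04,0.004],[0,0,0,0,0,0.04,0.004],[0,0,0,0,0,0.04,0.004]]]'
python3 -m inch '[[[0,0,-0.004,0,0,0,0.004],[0,0,-0.005,0,0,0.04,0.004],[0,0,-0.002,0,0,0.04,0.004],[0,0,0,0,0,0.04,0.004],[0,0,0,0,0,0.04,0.004]]]'
done | grep -E "clock|eef|rot|^force"
python3 -c "
from h import *
im=optics.get_image('side');cv2.imwrite('pics/side6.png',im)
print(nets.tip_of('selector_tip','side')[:3])
for t in(-1.,-1.2,-1.4):print(proj('side',[[.532+.048*np.cos(t-.142),.068+.048*np.sin(t-.142),.090]]))
a=cv2.resize(im[140:210,215:285],None,fx=8,fy=8,interpolation=2)
cv2.imwrite('pics/c7.png',cv2.convertScaleAbs(a,alpha=1.6,beta=15))"
```

```text
clock: 15.2
eef_pos: [0.5319, 0.0698, 0.112]
tool_rot: [1.865, 2.528, 0.005]
force: [1.3, 6.9, 3.3]
clock: 15.82
eef_pos: [0.5319, 0.0698, 0.1116]
tool_rot: [-1.915, -2.491, -0.005]
force: [1.7, 6.4, 0.3]
clock: 16.45
eef_pos: [0.5319, 0.0694, 0.1099]
tool_rot: [-1.964, -2.451, -0.006]
force: [7.0, 6.1, -10.1]
[{'uv': [246.3, 192.4], 'score': 0.61}, {'uv': [266.3, 216.7], 'score': 0.57}]
[[250.0253209  190.12891824]]
[[247.13025833 190.9119747 ]]
[[243.99022612 191.39321053]]
```

View pics/c7.png

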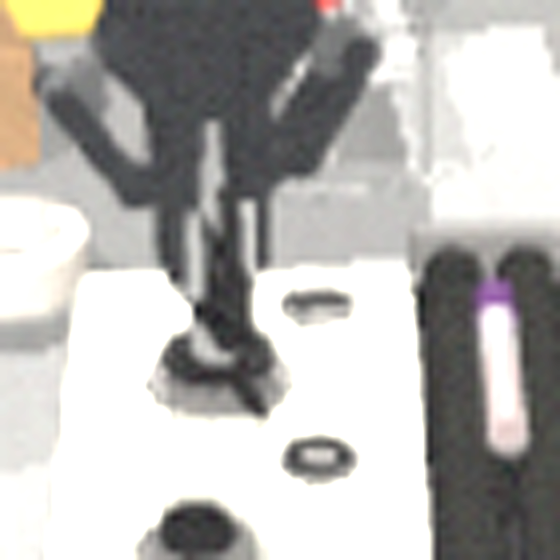

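The pointer tip is at about pixel (248,191), close to the predicted dial of about -1.2. Here the support vanished (force -10 N), so this is the click. Lowering in with force checks.

```bash
python3 -m inch '[[[0,0,0.001,0,0,0,0.004],[0,0,0.002,0,0,0,0.004],[0,0,0.002,0,0,0,0.004]]]'
python3 -m inch '[[[0,0,0.001,0,0,0,0.004],[0,0,0.0015,0,0,0,0.004],[0,0,0.0015,0,0,0,0.004]]]'
python3 -c "
from h import *
goal([.532,.068,.113],np.pi-.142-1.2)"
```

```text
clock: 16.92
eef_pos: [0.5319, 0.0694, 0.1081]
tool_rot: [-1.965, -2.451, -0.006]
force: [6.3, 6.3, -10.0]
opening: 0.0129
finger_force: 47.6
clock: 17.3
eef_pos: [0.532, 0.0694, 0.1068]
tool_rot: [-1.965, -2.451, -0.006]
force: [6.2, 6.3, -9.6]
opening: 0.0129
finger_force: 47.7
clock 17.3 pos [0.532  0.0694 0.1068] yaw 1.7902
shift [-0.0014 -0.0003 -0.0063] turn [ 0.0027 -0.0026 -0.0094]
F [ 6.16  6.35 -9.63] T [ 1.471 -1.278 -0.033] ff 47.7 open 0.0129 j [ 0.44  0.23 -0.69  1.86  0.16  1.1  -0.09]
```

```bash
python3 -m inch '[[[0,0,0.001,0,0,0,0.004],[0,0,0.0015,0,0,0,0.004],[0,0,0.0015,0,0,0,0.004]]]' | grep -E "eef|^force"
python3 -m inch '[[[0,0,0.001,0,0,0,0.004],[0,0,0.001,0,0,0,0.004]]]'| grep -E "eef|^force"
python3 -m inch '[[[0,0,0.001,0,0,0,0.004],[0,0,0.001,0,0,0,0.004]]]'| grep -E "eef|^force"
```

```text
eef_pos: [0.532, 0.0695, 0.1053]
force: [5.9, 6.7, -8.5]
eef_pos: [0.532, 0.0695, 0.1047]
force: [6.2, 6.0, -6.2]
eef_pos: [0.5321, 0.0695, 0.1046]
force: [2.0, 5.5, -2.1]
```

Home: z has settled at 0.1046, the same as parked, and the deck side is now carrying the load. Release and rise.

```bash
python3 -m inch '[[[0,0,0.0005,0,0,0,0.004],[0,0,0.0005,0,0,0,0.012],[0,0,0.0005,0,0,0,0.016],[0,0,0.0005,0,0,0,0.025],[0,0,0.0005,0,0,0,0.04],[0,0,0.0005,0,0,0,0.04],[0,0,-0.03,0,0,0,0.04],[0,0,-0.08,0,0,0,0.04],[0,0,-0.1,0,0,0,0.04],[0,0,-0.1,0,0,0,0.0]]]' 20
python3 -c "
from h import *
goal([.508,-.062,.2],np.pi-.142-1.2)
im=optics.get_image('side');cv2.imwrite('pics/side7.png',im)
print(nets.tip_of('selector_tip','side')[:2])
for t in(-1.,-1.1,-1.2):print(proj('side',[[.532+.048*np.cos(t-.142),.068+.048*np.sin(t-.142),.0825]]))
a=cv2.resize(im[130:215,205:305],None,fx=6.5,fy=6.5,interpolation=2)
cv2.imwrite('pics/c8.png',cv2.convertScaleAbs(a,alpha=1.5,beta=15))"
```

```text
clock: 19.42
eef_pos: [0.5322, 0.0678, 0.2058]
tool_rot: [1.964, 2.448, 0.002]
force: [0.3, -0.3, 0.3]
opening: 0.0229
finger_force: 0.0
clock 19.425 pos [0.5322 0.0678 0.2058] yaw 1.7891
shift [-0.1215 -0.0517  0.0058] turn [ 0.003   0.0013 -0.0105]
F [ 0.26 -0.26  0.31] T [0.035 0.028 0.009] ff 0.0 open 0.0229 j [ 0.47  0.14 -0.7   1.74  0.09  1.29 -0.03]
[{'uv': [250.1, 193.2], 'score': 0.66}]
[[250.06082648 192.30749277]]
[[248.65582676 192.73696755]]
[[247.17375467 193.0945097 ]]
```

View pics/c8.png

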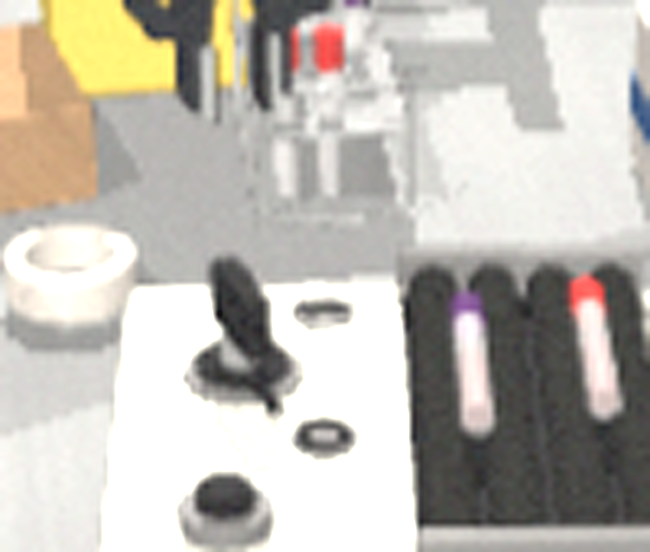

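The knob is home at about -1.2: tip at pixel (247,193), matching the home-height prediction. Now move over the button with the fingers shut and descend under force checks.

```bash
python3 -m inch '[[[-0.06,-0.026,0,0,0,0,0.0],[-0.12,-0.052,0,0,0,0,0.0],[-0.12,-0.052,0,0,0,0,0.0],[-0.12,-0.052,0.04,0,0,0,0.0],[-0.12,-0.052,0.076,0,0,0,0.0],[-0.12,-0.052,0.076,0,0,0,0.0]]]'| grep -E "clock|eef|^force|open"
python3 -m inch '[[[0,0,0.006,0,0,0,0.0],[0,0,0.012,0,0,0,0.0],[0,0,0.012,0,0,0,0.0]]]'| grep -E "eef|^force"
```

```text
clock: 20.27
eef_pos: [0.5033, -0.0594, 0.1247]
force: [-0.4, 0.5, 0.5]
opening: 0.0001
eef_pos: [0.5066, -0.0606, 0.1166]
force: [0.2, -0.3, -0.2]
```

```bash
for i in 1; do
python3 -m inch '[[[0,0,0.005,0,0,0,0.0],[0,0,0.01,0,0,0,0.0],[0,0,0.01,0,0,0,0.0]]]'
python3 -m inch '[[[0,0,0.003,0,0,0,0.0],[0,0,0.003,0,0,0,0.0]]]'
python3 -m inch '[[[0,0,0.003,0,0,0,0.0],[0,0,0.003,0,0,0,0.0]]]'
done | grep -E "eef|^force"
```

```text
eef_pos: [0.506, -0.0606, 0.1058]
force: [0.4, 0.6, -1.0]
eef_pos: [0.5063, -0.0606, 0.1031]
force: [-0.6, 0.3, -0.9]
eef_pos: [0.5062, -0.0606, 0.1]
force: [0.4, 0.7, -0.1]
```

```bash
for i in 1; do
python3 -m inch '[[[0,0,0.002,0,0,0,0.0],[0,0,0.002,0,0,0,0.0]]]'
python3 -m inch '[[[0,0,0.002,0,0,0,0.0],[0,0,0.002,0,0,0,0.0]]]'
python3 -m inch '[[[0,0,0.002,0,0,0,0.0],[0,0,0.002,0,0,0,0.0]]]'
done | grep -E "eef|^force"
python3 -c "
from h import *
im=optics.get_image('side');cv2.imwrite('pics/side8.png',im)
a=cv2.resize(im[150:225,205:305],None,fx=6.5,fy=6.5,interpolation=2)
cv2.imwrite('pics/c9.png',cv2.convertScaleAbs(a,alpha=1.5,beta=15))"
```

```text
eef_pos: [0.5063, -0.0606, 0.0981]
force: [-0.2, -1.1, -0.3]
eef_pos: [0.5063, -0.0606, 0.0961]
force: [-0.6, 0.4, 0.4]
eef_pos: [0.5063, -0.0606, 0.0941]
force: [-0.5, -0.4, 0.3]
```

View pics/c9.png

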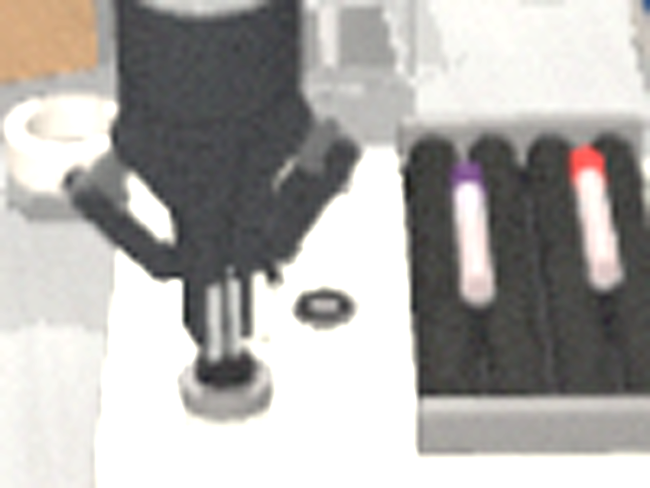

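The finger tips are right above the button centre (crop 225,360, button 225,368). Continuing down.

```bash
for i in 1; do
python3 -m inch '[[[0,0,0.002,0,0,0,0.0],[0,0,0.002,0,0,0,0.0]]]'
python3 -m inch '[[[0,0,0.002,0,0,0,0.0],[0,0,0.002,0,0,0,0.0]]]'
python3 -m inch '[[[0,0,0.002,0,0,0,0.0],[0,0,0.002,0,0,0,0.0]]]'
done | grep -E "clock|eef|^force"
```

```text
clock: 22.58
eef_pos: [0.5063, -0.0606, 0.0921]
force: [0.5, 0.5, -0.4]
clock: 22.82
eef_pos: [0.5066, -0.0607, 0.0904]
force: [-0.1, 0.3, 1.8]
clock: 23.08
eef_pos: [0.5066, -0.0607, 0.0884]
force: [-0.0, -1.3, 2.4]
```

```bash
for i in 1; do
python3 -m inch '[[[0,0,0.002,0,0,0,0.0],[0,0,0.002,0,0,0,0.0]]]'
python3 -m inch '[[[0,0,0.0015,0,0,0,0.0],[0,0,0.0015,0,0,0,0.0]]]'
python3 -m inch '[[[0,0,0.001,0,0,0,0.0],[0,0,0.001,0,0,0,0.0]]]'
done | grep -E "clock|eef|^force"
```

```text
clock: 23.32
eef_pos: [0.5066, -0.0607, 0.0865]
force: [-0.4, -0.2, 4.2]
clock: 23.58
eef_pos: [0.5066, -0.0607, 0.0849]
force: [-0.2, -0.3, 4.5]
clock: 23.82
eef_pos: [0.5067, -0.0607, 0.0846]
force: [-2.6, 0.2, 10.0]
```

The force jumps to 10 N with z stalled, so the button is at its bottom stop. Releasing.

```bash
python3 -m inch '[[[0,0,0,0,0,0,0.0],[0,0,-0.03,0,0,0,0.0],[0,0,-0.08,0,0,0,0.0],[0,0,-0.14,0,0,0,0.0],[0,0,-0.18,0,0,0,0.0],[0,0,-0.18,0,0,0,0.0],[0,0,-0.18,0,0,0,0.0]]]'
python3 -c "
from h import *
im=optics.get_image('side')
a=cv2.resize(im[130:215,205:305],None,fx=6.5,fy=6.5,interpolation=2)
cv2.imwrite('pics/c10.png',cv2.convertScaleAbs(a,alpha=1.5,beta=15))
print(nets.tip_of('selector_tip','side')[:1],nets.tip_of('start_top','side')[:1])"
```

```text
clock: 24.7
eef_pos: [0.5057, -0.0607, 0.2625]
tool_rot: [-1.965, -2.449, 0.002]
force: [1.1, 0.3, -0.2]
opening: -0.0001
finger_force: 0.0
[{'uv': [248.9, 192.7], 'score': 0.55}] [{'uv': [203.4, 154.9], 'score': 0.67}]
```

View pics/c10.png

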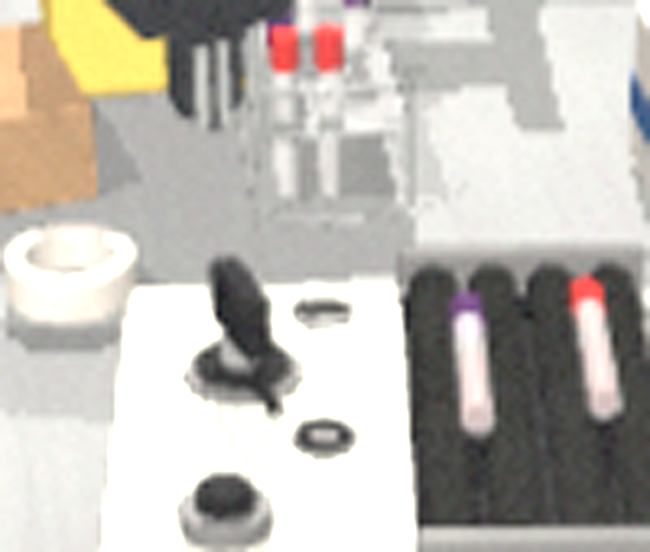

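The knob is unchanged with its tip at crop (275,408), the button is back up, and the tubes are in place. Handing in.

```bash
python3 -c "
from rig import order
print(order.finish_job())"
```

```text
the job is handed in; nothing more can be done
None
```

I handed the job in at about 25 s with the knob home in the click at the ring mark (dial about -1.2), the start button pressed to its stop and sprung back, and the tubes not visibly moved; no verdict came back.

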